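# Balance the centrifuge: take out the tube without a partner

## Task

The centrifuge is loaded unevenly: every tube in the rotor must have another one directly opposite. Find the one tube that faces an empty pocket, draw it out along its pocket and stand it upright in a free hole of the tube rack that fits it, lowering it right to the bottom before letting go. Don't let it tip over on the way, and leave the other tubes and the things on the bench as they are.

Things in the scene. Friction and masses are not known exactly. Their poses are not given: they have to be found in the camera images.
- centrifuge: Fixed bench-top centrifuge. Origin on the bench under the spindle, z up. White casing, x -160 to 160, y -185 to 240 mm, top deck 200 mm high with a round opening of radius 142 mm about the spindle; rotor and tubes lie below deck level. Control panel on the +y side. The lid stands open at the -y side, 180 mm from the spindle, up to 550 mm high, leaning away.
- rotor: Fixed-angle rotor, dished metal head, does not turn. Origin on the spindle, 62 mm above the bench, z up. Six pockets (19 mm bore, 80 mm deep) at 0, 60, .. 300 degrees from its x axis; three hold tubes. A pocket leans 30 degrees, mouth inward: floor centre (tube tip) at radius 112.5, height 23 mm; mouth centre at radius 72.5, height 92 mm. Rim: radius 121, height 109 mm. Hub nut top: 106 mm.
- tube_a: One of three like capped 15 mL tubes, loose in rotor pockets. 17 mm body, lowest 22 mm tapering to a 6 mm tip; cap 22 mm wide, 14 mm tall on top; 120 mm long, about 22 g. Origin: underside of the tip, z up the axis to the cap. Seated it leans 30 degrees, cap towards the spindle: lower 80 mm in the pocket, 40 mm standing out along its axis.
- tube_b: One of three like capped 15 mL tubes, loose in rotor pockets. 17 mm body, lowest 22 mm tapering to a 6 mm tip; cap 22 mm wide, 14 mm tall on top; 120 mm long, about 22 g. Origin: underside of the tip, z up the axis to the cap. Seated it leans 30 degrees, cap towards the spindle: lower 80 mm in the pocket, 40 mm standing out along its axis.
- tube_c: One of three like capped 15 mL tubes, loose in rotor pockets. 17 mm body, lowest 22 mm tapering to a 6 mm tip; cap 22 mm wide, 14 mm tall on top; 120 mm long, about 22 g. Origin: underside of the tip, z up the axis to the cap. Seated it leans 30 degrees, cap towards the spindle: lower 80 mm in the pocket, 40 mm standing out along its axis.
- rack: White plastic tube rack, fixed, 216 (x) by 104 (y) mm, top 62 mm high. Origin: centre of its underside, z up. Round upright holes down to a floor 4 mm above the bench: for 15 mL tubes four 20 mm holes at y = -25, x = -78, -26, 26, 78 mm; for 50 mL tubes (too wide for a 15 mL one) three 32 mm holes at y = 22, x = -66, 0, 66 mm. One hole of each row is taken.
- rack_tube_15: A capped 15 mL tube already standing upright in the rack, to be left there. 17 mm body, lowest 22 mm tapering to a 6 mm tip; cap 22 mm wide, 14 mm tall on top; 120 mm long, about 22 g. Origin: underside of the tip, z up the axis to the cap.
- rack_tube_50: A capped 50 mL tube standing upright in the rack, to be left there: 29 mm across, cap 34 mm across and 16 mm tall, 115 mm long. Origin: centre of its tip's underside; z up its axis.
- beaker: Empty open plastic beaker, 76 mm across the rim, 98 mm tall, loose on the bench. Origin: centre of its underside. To be left alone.
- wash_bottle: Squeeze wash bottle, 74 mm across, 162 mm to the top of its cap, with a thin spout up to 188 mm; loose on the bench. Origin: centre of its underside. To be left alone.
There are look-alikes about, which are no part of the job. Leave any pink look-alike of the tube_b alone.

How it is judged:
By the outcome, as a careful person would: the job done as asked, in the order asked, and still so for the second after the job is handed in, with the robot touching nothing.
It also fails if it takes over 46 s, if anything falls off the work surface, if the arm or the gripper's body presses on something with over 40 N, if the wrist force passes 120 N, or if a joint passes its speed limit or range.

## Robot

A 6-joint arm with a two-finger parallel gripper is mounted at the origin on the work surface. World frame = base frame: x ahead of the robot, y to its left, z up, the work surface at z = 0. Lengths are in m, angles in rad, forces in N, time in s.
With the tool pointing down it reaches from about 0.275 to 1 m from the base axis. Payload 8.4 kg.
Tool frame: the origin (TCP) lies midway between the tips of the shut fingers; the grasp point (between the pads) lies 19 mm behind it; z points along the fingers, y is the direction in which the jaws open and shut (so a half turn about z gives the same grasp; the last joint's range is limited). The gripper opens to 85 mm and grips with 20 to 120 N. Pads are 22 mm wide; open, the fingers measure 114 mm over their backs; the gripper's body (76 mm by 85 mm) begins 54 mm behind the grasp point. The pads swing forward as they close: fully open they stand 13 mm farther back than shut.
Start: joints at [1.299, 0.353, 1.633, -0, 1.155, -0.002], TCP at [0.167, 0.602, 0.231] pointing down, gripper open.
Joint ranges: [-2.63, 2.63], [-0.92, 2.1], [0.06, 2.66], [-1.3, 4.44], [0, 2.69], [-3.02, 3.02]. Speed limits (rad/s): [2.22, 2.22, 2.79, 3.14, 3.14, 3.14].

## Interface

Orientations are given as a 3x3 rotation matrix whose columns are the frame's x, y, z axes.
In Python, from bench import readout, eyes, bot gives the robot as it stands.
- The arm moves only by the shell command python3 -m crank 'ROWS' [OPENING] [FORCE]. ROWS is JSON, a list of rows, each an object with "delta_pos": the shift along the world's x, y, z in m, a list of three; "twist": the turn, a rotation vector about the world's x, y, z in degrees, a list of three. A call has 1 to 8 rows; each row shifts and turns the pose as measured when the row begins; what a row does not reach is not made up. A row lasts 1/8 s, in which the tool goes at most 62.5 mm and 10.7 degrees, less where a joint would pass 70% of its speed; a pose out of reach is approached as far as the arm can. A call is refused whole if a number of a shift passes 0.0625 or a number of a turn 10.7, either way. A call with a gripper value outside its range is refused whole. OPENING is the opening, from 0 (shut) to 1 (fully open), set as the call begins (- or left out, the last holds). The fingers move at their own pace and stop on an object; FORCE is the grip in N (left out, the last holds). Time passes only in rows, so rows that do not move let the fingers close. It gives the time, the measured TCP pose, the force and the opening at its end, in the units of the state.
- readout.state(): the state, without advancing time (a new reading comes with each control period).
- eyes.get_image(name): name is "scene" or "top" or "wrist"; returns the picture (400x640x3 uint8, red, green, blue); there is no depth.
- eyes.calibration(name): a dict with "K" (3x3 intrinsics, pixels), "xyz" and "attitude" of the camera in the world. Camera axes: x right, y down, z forward; pixel columns grow to the right and rows downward; lengths in m; the calibration is good to about 2 mm. A picture is of the moment at which its call begins: read the wrist's pose just before it. calibration takes no time and is no camera call; for the wrist camera it gives the pose at the moment of the call.
- bot.close_job(): hands the job in, once; it reports no verdict.
Trained networks look in the newest picture that a camera, given by its name, has taken for a name from the list of things; names that differ only in an ending like _2 or _b are one class to them, and where a whole thing is asked for, a point or a joint stands for the part that bears it (a point fixed in the world has none). Each returns a list of dicts, best first, with "confidence" (0 to 1); they miss things now and then, are a little off and sometimes report something else, mostly with a low value. They report only what shows in the picture. A call takes as long as a camera call. They do not tell look-alikes from the thing itself.
- eyes.find_in(camera, name): "extent" ([left, top, width, height] as shares, 0 to 1, of the picture: columns of its width, rows of its height, round what is visible of it).
- eyes.place_of(camera, name): "location" ([column, row] as shares, 0 to 1, of the picture: columns of its width, rows of its height: a listed point, or the origin of a listed thing).
The state is a dict: "time_s": time; "joint_positions": joint angles; "joint_vel": joint speeds; "effort": joint torques, N m; "eef_pos": TCP position; "tool_rot": TCP orientation; "wrist_force": force on the tool from outside, world axes, zero at the start; "ft_torque": the same for the moment, N m; "width": finger opening in m.
Only numpy, scipy, OpenCV 4.12 (cv2) and the standard library are available. Lean on these libraries where they do the work, as an engineer would, in place of code of your own. Each camera call takes 0.05 s, during which the arm holds its last target.

## Working session

There is one attempt and no reset: what is moved stays moved. The work goes in short steps, Python scripts to look and compute and a shell command to move; the robot and the scene stay as the last step left them, time stands still between calls to the robot, and variables do not carry over. Pictures are saved under pics/ and viewed, and the job is handed in when it is done.

```bash
ls; mkdir -p pics; python3 - <<'E'
from bench import readout, eyes, bot
import cv2, numpy as np
s=readout.state(); print(s)
for n in ["scene","top","wrist"]:
    im=eyes.get_image(n); cv2.imwrite(f"pics/{n}0.png",im[:,:,::-1])
    c=eyes.calibration(n); print(n,c)
E
```

```text
pics
{'time_s': 0.0, 'joint_positions': array([ 1.29856637e+00,  3.53670396e-01,  1.63414203e+00,  1.05886993e-05,
        1.15518355e+00, -2.41325499e-03]), 'joint_vel': array([-0.00096161, -0.00116534, -0.00064566, -0.00068757, -0.00129794,
        0.00141228]), 'effort': array([ 1.20172001e-03, -6.05250049e+01, -3.42072988e+01,  1.14380728e-04,
        9.16147255e-03,  2.89362629e-05]), 'eef_pos': array([0.16647335, 0.60192692, 0.2305444 ]), 'tool_rot': array([[-9.63818627e-01,  2.66558632e-01, -3.86654418e-04],
       [ 2.66558912e-01,  9.63817683e-01, -1.34903367e-03],
       [ 1.30677959e-05, -1.40328996e-03, -9.99999015e-01]]), 'wrist_force': array([ 1.32107893,  0.45332816, -0.14495042]), 'ft_torque': array([ 0.02886806, -0.03187221, -0.01520677]), 'width': 0.08517844141097917}
scene {'K': array([[427.52835767,   0.        , 317.45825797],
       [  0.        , 427.52835767, 199.47628703],
       [  0.        ,   0.        ,   1.        ]]), 'xyz': array([ 0.91282448, -0.43415396,  0.76859526]), 'attitude': array([[ 0.77201645,  0.4717737 , -0.42593449],
       [ 0.63551669, -0.5839633 ,  0.50507959],
       [-0.01044684, -0.66061823, -0.75064933]])}
top {'K': array([[440.55789302,   0.        , 319.71493586],
       [  0.        , 440.55789302, 199.44207203],
       [  0.        ,   0.        ,   1.        ]]), 'xyz': array([0.35138985, 0.04985336, 1.03384458]), 'attitude': array([[ 0.01883239, -0.98670763,  0.16141066],
       [-0.99977787, -0.02011253, -0.00630053],
       [ 0.00946316, -0.16125615, -0.98686722]])}
wrist {'K': array([[297.87629518,   0.        , 321.88172298],
       [  0.        , 297.87629518, 198.85208222],
       [  0.        ,   0.        ,   1.        ]]), 'xyz': array([0.09822428, 0.62170484, 0.37391941]), 'attitude': array([[ 0.26659918,  0.92573708,  0.26820837],
       [ 0.96380606, -0.25558945, -0.07584132],
       [-0.00165789,  0.27872008, -0.96037095]])}
```

View pics/scene0.png

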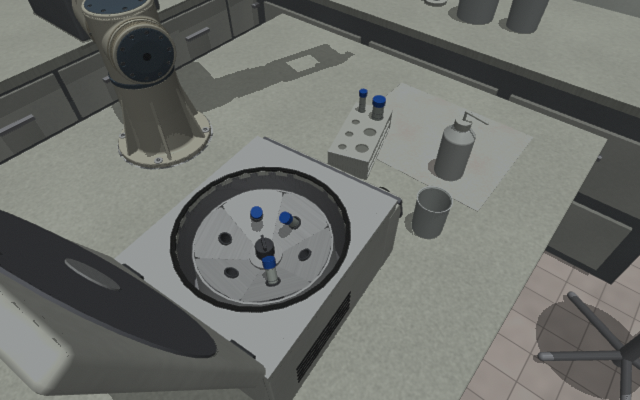

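View pics/top0.png

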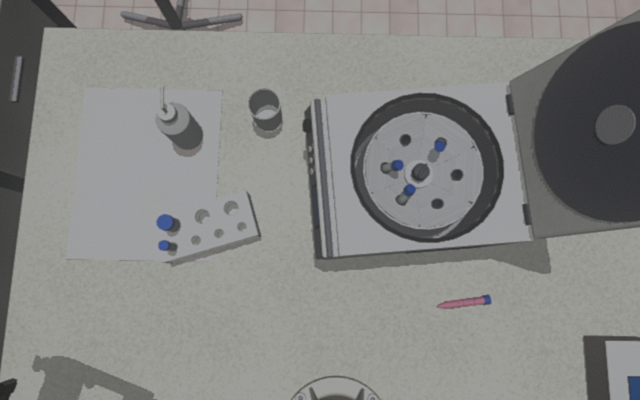

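View pics/wrist0.png

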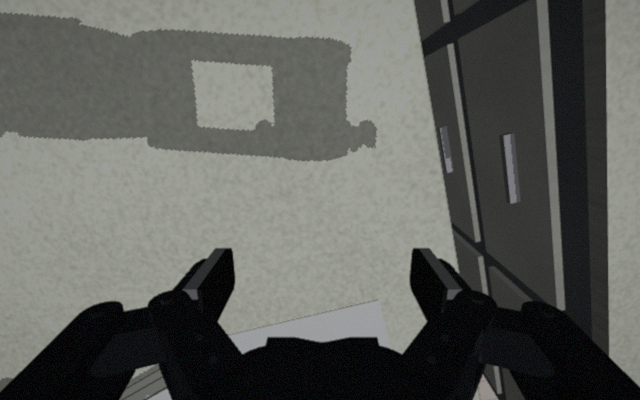

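The top view shows the rotor hub at about (421,172). There are caps at (440,145), (397,165) and (410,189). (440,145) and (410,189) face each other across the hub. (397,165) faces the empty pocket at (457,175), so that is probably the odd one. A pink look-alike lies on the bench at (465,302). The scene view shows the same odd tube at (286,217).

```bash
cat > h.py <<'E'
import numpy as np, cv2
from bench import readout, eyes, bot
def ray(cal,uv):
    d=cal["attitude"]@np.linalg.inv(cal["K"])@np.array([uv[0],uv[1],1.]); return cal["xyz"],d/np.linalg.norm(d)
def onz(cal,uv,z):
    o,d=ray(cal,uv); return o+d*(z-o[2])/d[2]
def proj(cal,P):
    q=(np.asarray(P)-cal["xyz"])@cal["attitude"]; p=cal["K"]@(q/q[...,2:]).T
    return p[:2].T
def tri(c1,u1,c2,u2):
    o1,d1=ray(c1,u1);o2,d2=ray(c2,u2)
    t=np.linalg.lstsq(np.c_[d1,-d2],o2-o1,rcond=None)[0]
    a=o1+t[0]*d1;b=o2+t[1]*d2; return (a+b)/2,np.linalg.norm(a-b)
E
python3 - <<'E'
from h import *
for n in ["top","scene"]:
    im=eyes.get_image(n)
    for t in ["tube_a","rotor","rack","rack_tube_15","rack_tube_50","centrifuge"]:
        for q in eyes.place_of(n,t)[:5]:
            print(n,t,np.round(np.array(q["location"])*[640,400],1),round(q["confidence"],2))
    b=im[:,:,::-1]
    if n=="top":
        cv2.imwrite("pics/top_rotor.png",cv2.resize(b[90:245,345:510],None,fx=4,fy=3.8,interpolation=cv2.INTER_CUBIC)[:, :])
        cv2.imwrite("pics/top_rack.png",cv2.resize(b[180:280,140:280],None,fx=5,fy=5,interpolation=cv2.INTER_CUBIC))
    else:
        cv2.imwrite("pics/scene_rotor.png",cv2.resize(b[165:315,165:355],None,fx=4,fy=4,interpolation=cv2.INTER_CUBIC)[:600])
        cv2.imwrite("pics/scene_rack.png",cv2.resize(b[80:180,320:400],None,fx=5,fy=5,interpolation=cv2.INTER_CUBIC))
E
```

```text
top tube_a [434.5 304.8] 0.72
top tube_a [440.9 138.6] 0.56
top rotor [408.1 178. ] 0.66
top rack_tube_15 [211.2 227.6] 0.37
top rack_tube_50 [211.2 227.6] 0.37
top centrifuge [411.6 179.3] 0.21
scene tube_a [258.  223.8] 0.43
scene rotor [268.3 270.6] 0.85
scene rack [258.  220.3] 0.66
scene rack [359.7 148.4] 0.63
scene centrifuge [272.5 290.5] 0.95
```

View pics/top_rotor.png

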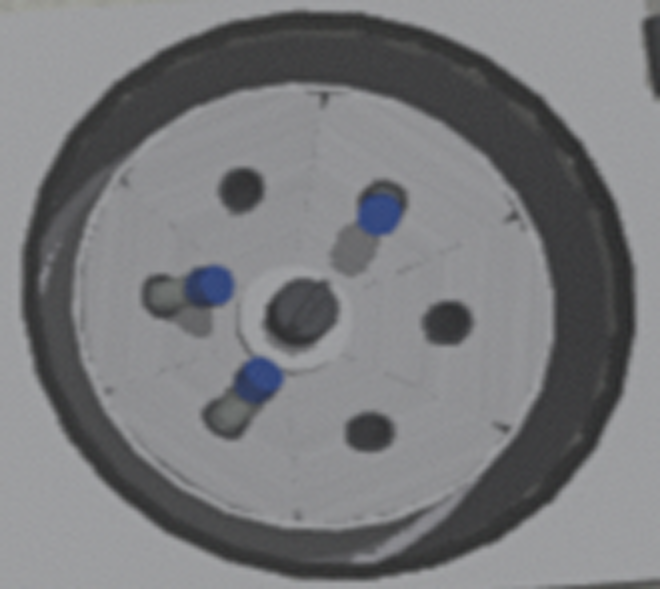

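View pics/top_rack.png

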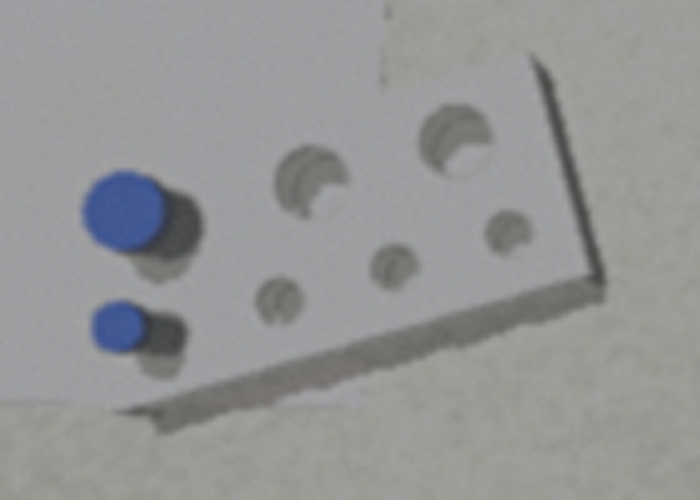

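View pics/scene_rotor.png

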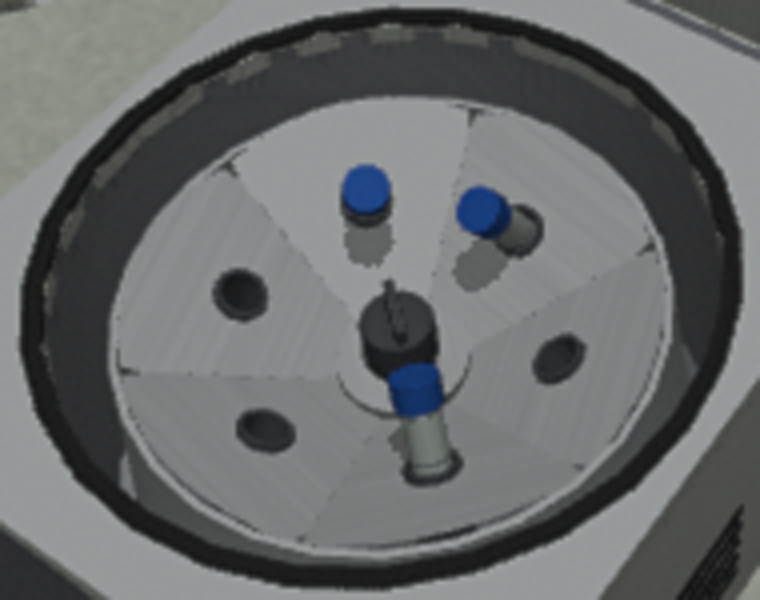

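View pics/scene_rack.png

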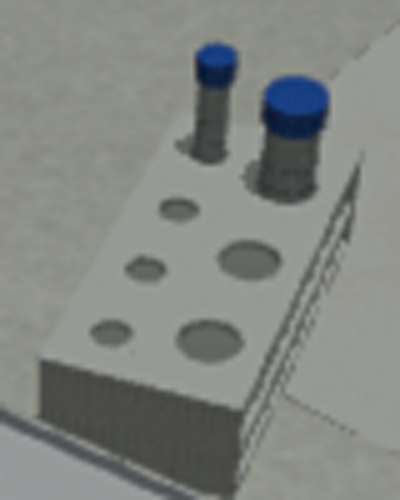

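```bash
cat > fit.py <<'E'
from h import *
from scipy.optimize import least_squares
ct=eyes.calibration("top");cs=eyes.calibration("scene")
def pt(p,k,a,z0=.062):  # axial a (mm)
    th=p[2]-k*np.pi/3; r=.1125-a*.5; z=z0+.023+a*.8660
    return np.array([p[0]+r*np.cos(th),p[1]+r*np.sin(th),z])
M=.0797;C=.113
obs=[("t",1,M,(405.25,139.7)),("t",3,M,(456.75,175)),("t",4,M,(437.25,203.7)),("t",2,C,(440,146)),("t",0,C,(397.75,165)),("t",5,C,(409.75,189.7)),
("s",1,M,(304.5,254.75)),("s",4,M,(225,238.5)),("s",3,M,(231.25,272.75)),("s",0,C,(286,218.25)),("s",5,C,(256.5,213.5)),("s",2,C,(269,262.5))]
def f(p): return np.concatenate([proj(ct if o[0]=="t" else cs,pt(p,o[1],o[2],p[3] if len(p)>3 else .062))-o[3] for o in obs])
s=least_squares(f,[.42,-.17,np.pi/2]);print("rotor",s.x,np.degrees(s.x[2]));print(np.round(s.fun.reshape(-1,2),1).tolist())
s4=least_squares(f,[.42,-.17,np.pi/2,.062]);print(s4.x)
for k in (0,1): 
    for a in (0,.08,.113,.12): print(k,a,pt(s.x,k,a))
# rack
T=lambda x,y:(140+x/5,180+y/5); S=lambda x,y:(320+x/5,80+y/5)
ro=[("t",26*-3,-25,.124,T(120,327)),("t",-66,22,.119,T(124,210)),
("t",-26,-25,.062,T(279,301)),("t",26,-25,.062,T(394,267)),("t",78,-25,.062,T(508,233)),("t",0,22,.062,T(311,182)),("t",66,22,.062,T(456,140)),
("s",-26,-25,.062,S(179,209)),("s",26,-25,.062,S(146,269)),("s",78,-25,.062,S(111,333)),("s",0,22,.062,S(250,260)),("s",66,22,.062,S(210,341))]
def rp(p,x,y,z):
    c,s_=np.cos(p[2]),np.sin(p[2]);x/=1e3;y/=1e3
    return np.array([p[0]+c*x-s_*y,p[1]+s_*x+c*y,z])
def g(p): return np.concatenate([proj(ct if o[0]=="t" else cs,rp(p,*o[1:4]))-o[4] for o in ro])
r=least_squares(g,[.3,.3,-1.3]);print("rack",r.x,np.degrees(r.x[2]));print(np.round(r.fun.reshape(-1,2),1).tolist())
for x in(-26,26,78):print(x,rp(r.x,x,-25,.062))
E
python3 fit.py
```

```text
rotor [ 0.55976105 -0.16355377  1.49197865] 85.4840799480057
[[0.8, -0.4], [0.2, -1.1], [0.4, -1.3], [0.4, -1.0], [-0.8, -0.6], [-0.3, -0.0], [-0.8, -0.6], [-0.1, -0.4], [-0.4, -0.8], [-0.1, -0.7], [-0.7, -1.7], [-0.4, 0.5]]
[ 0.55935267 -0.16331742  1.49202862  0.05945963]
0 0 [ 0.56861886 -0.05140303  0.085     ]
0 0.08 [ 0.56546942 -0.09127885  0.15428   ]
0 0.113 [ 0.56417027 -0.10772763  0.182858  ]
0 0.12 [ 0.5638947  -0.11121676  0.18892   ]
1 0 [ 0.66131535 -0.11514949  0.085     ]
1 0.08 [ 0.62520716 -0.1323599   0.15428   ]
1 0.113 [ 0.61031253 -0.1394592   0.182858  ]
1 0.12 [ 0.60715306 -0.14096511  0.18892   ]
rack [ 0.44686509  0.2964781  -1.25412992] -71.85635142927066
[[-0.6, -0.3], [-0.4, -0.1], [0.3, -0.4], [0.3, -0.5], [0.2, -0.6], [-0.0, -0.4], [-0.2, -0.6], [-0.9, -0.4], [-0.6, -0.4], [-0.3, -0.4], [-0.7, -0.6], [-0.5, -0.5]]
-26 [0.4150117  0.31340034 0.062     ]
26 [0.43120453 0.26398584 0.062     ]
78 [0.44739735 0.21457134 0.062     ]
```

```bash
python3 -m crank '[{"delta_pos":[0.03,-0.03,0.03],"twist":[0,0,-6]},{"delta_pos":[0.03,-0.05,0.02],"twist":[0,0,-6]},{"delta_pos":[0.03,-0.05,0.02],"twist":[0,0,-6]},{"delta_pos":[0.03,-0.055,0.02],"twist":[0,0,-6]},{"delta_pos":[0.03,-0.055,0.02],"twist":[0,0,-6]},{"delta_pos":[0.03,-0.055,0.02],"twist":[0,0,-6]},{"delta_pos":[0.03,-0.055,0.02],"twist":[0,0,-6]},{"delta_pos":[0.03,-0.055,0.02],"twist":[0,0,-6]}]' 0.5 30
```

```text
time_s: 1.85
eef_pos: [0.398, 0.2092, 0.3973]
tool_rot: [[-0.429, 0.903, 0.002], [0.903, 0.429, 0.001], [-0.0, 0.002, -1.0]]
wrist_force: [1.5, 0.2, 0.3]
width: 0.0427
```

```bash
python3 -m crank '[{"delta_pos":[0.02,-0.052,0],"twist":[0,0,-7.5]},{"delta_pos":[0.02,-0.052,0],"twist":[0,0,-7.5]},{"delta_pos":[0.02,-0.052,0],"twist":[0,0,-7.5]},{"delta_pos":[0.02,-0.052,0],"twist":[0,0,-7.5]},{"delta_pos":[0.02,-0.052,0],"twist":[7,0,0]},{"delta_pos":[0.02,-0.052,0],"twist":[7.5,0,0]},{"delta_pos":[0.02,-0.052,-0.02],"twist":[7.5,0,0]},{"delta_pos":[0.02,-0.025,-0.02],"twist":[7.5,0,0]}]'
cat > err.py <<'E'
import sys
from h import *
from scipy.spatial.transform import Rotation as R
s=readout.state()
th=float(sys.argv[2]) if len(sys.argv)>2 else 1.49198
tip=np.array([0.56862,-0.05140,0.085])
u=np.array([-.5*np.cos(th),-.5*np.sin(th),.866]);u/=np.linalg.norm(u)
y=np.array([np.sin(th),-np.cos(th),0]);z=-u;x=np.cross(y,z)
Rt=np.c_[x,y,z];a=float(sys.argv[1])
p=tip+u*a
print("t",s["time_s"],"dpos",np.round(p-s["eef_pos"],4),"twist",np.round(np.degrees(R.from_matrix(Rt@s["tool_rot"].T).as_rotvec()),1),"u",np.round(u,4),"q",np.round(s["joint_positions"],2))
E
python3 err.py .26
```

```text
time_s: 2.85
eef_pos: [0.564, -0.1945, 0.3642]
tool_rot: [[0.094, 0.995, 0.024], [0.86, -0.094, 0.502], [0.502, -0.027, -0.865]]
wrist_force: [0.3, 1.3, 0.2]
width: 0.0426
t 2.85 dpos [-0.0056  0.0135 -0.0541] twist [-0.3 -1.5  0.9] u [-0.0394 -0.4985  0.866 ] q [-0.59  0.35  1.44  0.45  1.63 -0.52]
```

```bash
python3 -m crank '[{"delta_pos":[-0.003,0.007,-0.027],"twist":[0,-1.5,0.9]},{"delta_pos":[-0.003,0.007,-0.027],"twist":[0,0,0]},{"delta_pos":[0.001,0.016,-0.026],"twist":[0,0,0]},{"delta_pos":[0.001,0.016,-0.026],"twist":[0,0,0]},{"delta_pos":[0,0,0],"twist":[0,0,0]}]'
python3 err.py .2
python3 - <<'E'
from h import *
for n in ["wrist","scene"]:
    c=eyes.calibration(n); im=eyes.get_image(n)[:,:,::-1].copy()
    if n=="wrist":
        tip=np.array([0.56862,-0.05140,0.085]);u=np.array([-.0394,-.4985,.866])
        p=proj(c,np.array([tip+u*a for a in(.08,.106,.12)]));print(p)
        cv2.imwrite("pics/w1raw.png",im)
        for q in p: cv2.circle(im,tuple(int(v) for v in q),2,(0,0,255),-1)
    else: im=cv2.resize(im[100:330,120:400],None,fx=2.5,fy=2.5)
    cv2.imwrite(f"pics/{n}1.png",im)
E
```

```text
time_s: 3.48
eef_pos: [0.5593, -0.1533, 0.249]
tool_rot: [[0.078, 0.996, 0.037], [0.858, -0.086, 0.507], [0.508, -0.008, -0.861]]
wrist_force: [0.1, 0.0, 0.0]
width: 0.0426
t 3.475 dpos [0.0015 0.0022 0.0092] twist [-0.6 -0.4  0.4] u [-0.0394 -0.4985  0.866 ] q [-0.54  0.4   1.63  0.48  1.39 -0.61]
[[323.81337792 189.69973777]
 [323.90242496 197.50921851]
 [323.95854959 202.43138415]]
```

View pics/wrist1.png

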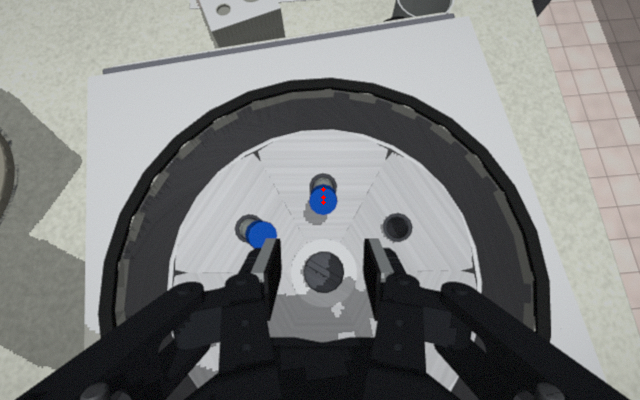

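View pics/scene1.png

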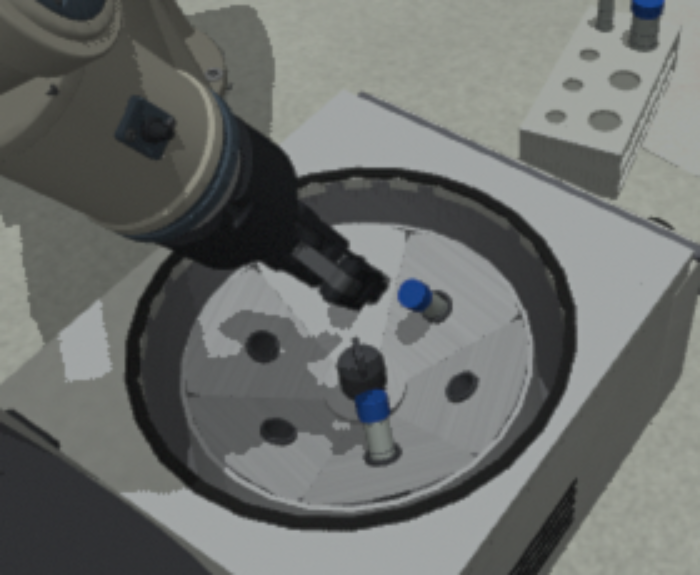

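Candidates in the wrist view: 
- the cap at (323,200), alone in the centre
- its neighbour's cap at (262,235), which is paired with the tube behind the gripper
- the pink look-alike, lying on the bench out of view (top view (465,302))

I choose (323,200). A close crop will confirm it.

```bash
python3 - <<'E'
import cv2
im=cv2.imread("pics/w1raw.png"); cv2.imwrite("pics/crop1.png",cv2.resize(im[160:290,230:430],None,fx=4,fy=4,interpolation=cv2.INTER_CUBIC))
E
python3 err.py .19
```

```text
t 3.575 dpos [ 0.0005  0.0087 -0.0017] twist [-0.4 -0.2  0.4] u [-0.0394 -0.4985  0.866 ] q [-0.54  0.4   1.63  0.48  1.39 -0.61]
```

View pics/crop1.png

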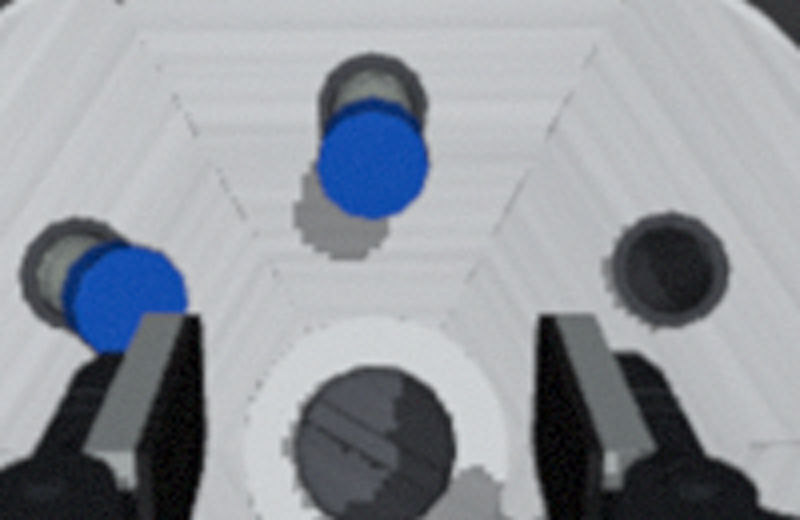

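The crop shows a blue cap at wrist px (323,200), with a clear body leaning as described. It sits centred between the jaws. The pocket to its right is empty, and in the top view the opposite pocket at (457,175) is empty too. Descending along the axis.

```bash
python3 -m crank '[{"delta_pos":[0.0005,0.0095,-0.0015],"twist":[-0.4,-0.2,0.4]},{"delta_pos":[0.001,0.012,-0.021],"twist":[0,0,0]},{"delta_pos":[0.001,0.012,-0.021],"twist":[0,0,0]},{"delta_pos":[0.001,0.012,-0.021],"twist":[0,0,0]},{"delta_pos":[0,0,0],"twist":[0,0,0]}]'
python3 err.py .094
```

```text
time_s: 4.2
eef_pos: [0.5677, -0.1099, 0.1915]
tool_rot: [[0.063, 0.997, 0.05], [0.866, -0.08, 0.493], [0.496, 0.012, -0.868]]
wrist_force: [-0.3, -0.5, 0.1]
width: 0.0428
t 4.2 dpos [-0.0028  0.0116 -0.0251] twist [0.3 0.6 0.1] u [-0.0394 -0.4985  0.866 ] q [-0.47  0.43  1.72  0.51  1.24 -0.63]
```

```bash
python3 -m crank '[{"delta_pos":[-0.0035,0.004,-0.008],"twist":[0.3,0.6,0]},{"delta_pos":[0,0,0],"twist":[0,0,0]}]'
python3 err.py .094
python3 - <<'E'
from h import *
im=eyes.get_image("wrist")[:,:,::-1]; cv2.imwrite("pics/w2.png",cv2.resize(im[130:330,200:450],None,fx=3,fy=3))
E
```

```text
time_s: 4.45
eef_pos: [0.5651, -0.1066, 0.1853]
tool_rot: [[0.067, 0.997, 0.043], [0.864, -0.08, 0.497], [0.499, 0.003, -0.867]]
wrist_force: [-0.3, -0.4, -0.6]
width: 0.0429
t 4.45 dpos [-0.0002  0.0083 -0.0189] twist [0.1 0.2 0.1] u [-0.0394 -0.4985  0.866 ] q [-0.47  0.44  1.73  0.51  1.23 -0.63]
```

View pics/w2.png

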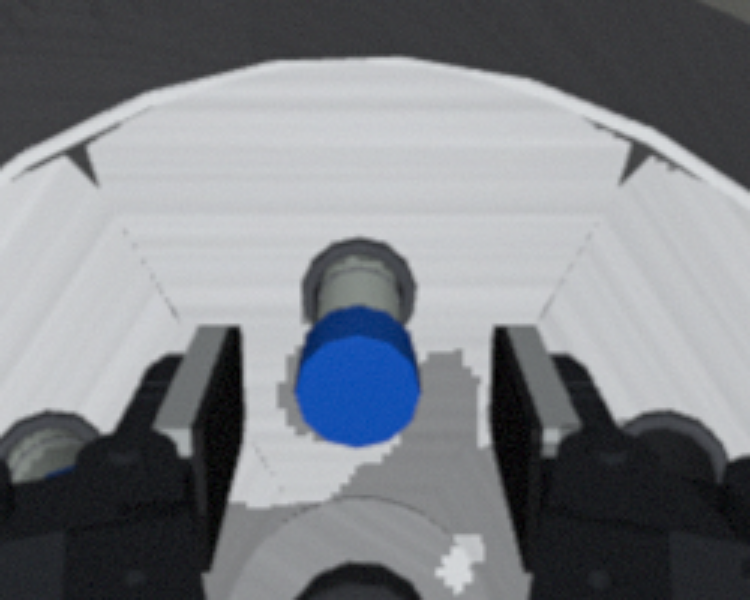

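The cap at crop (358,375) is between the jaws, about 1.5 mm left of their middle. I'll nudge x and finish the descent, then close.

```bash
python3 -m crank '[{"delta_pos":[-0.001,0.006,-0.011],"twist":[0.1,0.2,0]},{"delta_pos":[-0.001,0.005,-0.0095],"twist":[0,0,0]},{"delta_pos":[0,0,0],"twist":[0,0,0]}]'
python3 err.py .094
```

```text
time_s: 4.88
eef_pos: [0.5637, -0.0957, 0.1644]
tool_rot: [[0.069, 0.997, 0.042], [0.864, -0.081, 0.498], [0.499, 0.002, -0.866]]
wrist_force: [-0.2, 0.2, 0.2]
width: 0.0427
t 4.875 dpos [ 0.0012 -0.0025  0.002 ] twist [0.  0.1 0.1] u [-0.0394 -0.4985  0.866 ] q [-0.45  0.46  1.76  0.53  1.19 -0.64]
```

```bash
python3 -m crank '[{"delta_pos":[0,0,0],"twist":[0,0,0]},{"delta_pos":[0,0,0],"twist":[0,0,0]},{"delta_pos":[0,0,0],"twist":[0,0,0]},{"delta_pos":[0,0,0],"twist":[0,0,0]}]' 0 40
python3 err.py .094
python3 - <<'E'
from h import *
im=eyes.get_image("wrist")[:,:,::-1]; cv2.imwrite("pics/w3.png",cv2.resize(im[130:330,200:450],None,fx=3,fy=3))
E
```

```text
time_s: 5.38
eef_pos: [0.564, -0.0959, 0.1647]
tool_rot: [[0.069, 0.997, 0.042], [0.864, -0.081, 0.498], [0.499, 0.002, -0.866]]
wrist_force: [0.4, -0.3, -0.3]
width: 0.0206
t 5.375 dpos [ 0.0009 -0.0023  0.0017] twist [0.1 0.1 0.1] u [-0.0394 -0.4985  0.866 ] q [-0.45  0.46  1.76  0.53  1.19 -0.64]
```

View pics/w3.png

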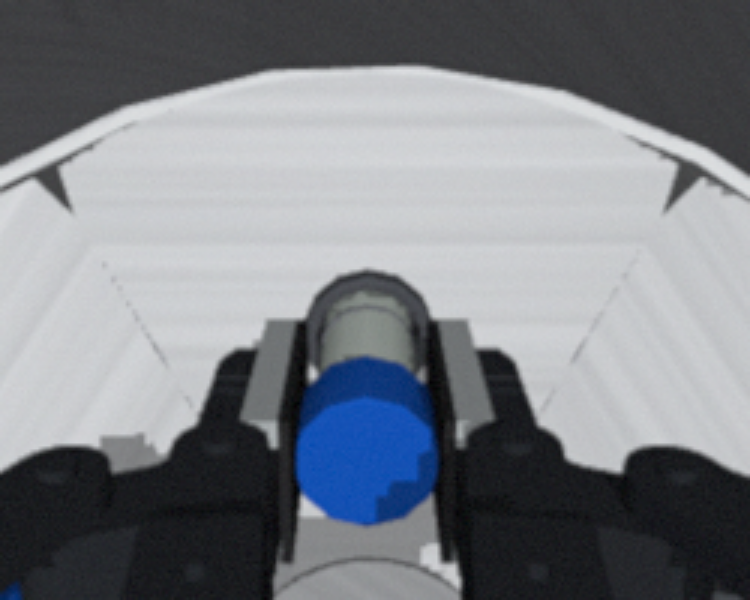

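The cap is gripped at crop (367,440), width 20.6 mm. Drawing it out along the pocket.

```bash
python3 -m crank '[{"delta_pos":[-0.0006,-0.008,0.0139],"twist":[0,0,0]},{"delta_pos":[-0.0006,-0.008,0.0139],"twist":[0,0,0]},{"delta_pos":[0,0,0],"twist":[0,0,0]}]'
python3 err.py .122
```

```text
time_s: 5.8
eef_pos: [0.5631, -0.1135, 0.1952]
tool_rot: [[0.068, 0.997, 0.043], [0.864, -0.081, 0.497], [0.499, 0.003, -0.867]]
wrist_force: [0.1, 0.2, -1.3]
width: 0.0206
t 5.8 dpos [ 0.0007  0.0013 -0.0046] twist [0.1 0.2 0.1] u [-0.0394 -0.4985  0.866 ] q [-0.48  0.43  1.72  0.51  1.25 -0.63]
```

```bash
python3 -m crank '[{"delta_pos":[-0.0006,-0.0085,0.0145],"twist":[0,0,0]},{"delta_pos":[-0.0006,-0.0085,0.0145],"twist":[0,0,0]},{"delta_pos":[-0.0006,-0.0085,0.0145],"twist":[0,0,0]},{"delta_pos":[0,0,0],"twist":[0,0,0]}]'
python3 err.py .180
python3 - <<'E'
from h import *
im=eyes.get_image("scene")[:,:,::-1]; cv2.imwrite("pics/s4.png",cv2.resize(im[100:330,120:400],None,fx=2.5,fy=2.5))
E
```

```text
time_s: 6.3
eef_pos: [0.5614, -0.1414, 0.2426]
tool_rot: [[0.068, 0.997, 0.044], [0.864, -0.081, 0.496], [0.498, 0.005, -0.867]]
wrist_force: [0.8, -0.5, -0.4]
width: 0.0208
t 6.3 dpos [ 0.0002  0.0003 -0.0017] twist [0.2 0.3 0.2] u [-0.0394 -0.4985  0.866 ] q [-0.52  0.39  1.66  0.48  1.36 -0.61]
```

View pics/s4.png

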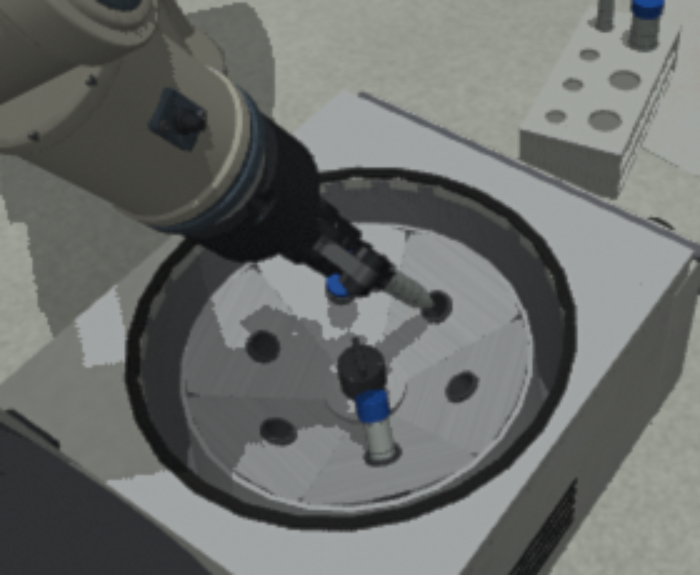

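The tube is gripped and almost clear: its tip shows at the pocket mouth, crop (437,305), and the neighbours are still seated. Continuing along the axis.

```bash
python3 -m crank '[{"delta_pos":[-0.0006,-0.010,0.0173],"twist":[0,0,0]},{"delta_pos":[-0.0006,-0.010,0.0173],"twist":[0,0,0]},{"delta_pos":[-0.0006,-0.01,0.0173],"twist":[0,0,0]},{"delta_pos":[-0.0006,-0.01,0.022],"twist":[0,0,0]},{"delta_pos":[0,0,0.03],"twist":[0,0,0]},{"delta_pos":[0,0.0,0.03],"twist":[-5,0,0]},{"delta_pos":[0,0.02,0.01],"twist":[-7,0,0]},{"delta_pos":[0,0.02,0.0],"twist":[-7,0,0]}]'
python3 err.py .180
```

```text
time_s: 7.35
eef_pos: [0.556, -0.1414, 0.3832]
tool_rot: [[0.078, 0.996, 0.036], [0.979, -0.083, 0.185], [0.188, 0.021, -0.982]]
wrist_force: [-1.0, 1.7, -0.3]
width: 0.0204
t 7.35 dpos [ 0.0056  0.0003 -0.1423] twist [19.2 -0.4  0.5] u [-0.0394 -0.4985  0.866 ] q [-0.36  0.18  1.54  0.19  1.45 -0.31]
```

```bash
python3 -m crank '[{"delta_pos":[-0.01,0.03,0],"twist":[-4,0,0]},{"delta_pos":[-0.014,0.04,0],"twist":[-4,0,0]},{"delta_pos":[-0.014,0.045,0],"twist":[0,0,4]},{"delta_pos":[-0.014,0.045,0],"twist":[0,0,4]},{"delta_pos":[-0.014,0.045,0],"twist":[0,0,4]},{"delta_pos":[-0.014,0.045,0],"twist":[0,0,4]},{"delta_pos":[-0.014,0.04,0],"twist":[0,0,4]},{"delta_pos":[0,0,0],"twist":[0,0,0]}]'
cat > err2.py <<'E'
import sys
from h import *
from scipy.spatial.transform import Rotation as R
s=readout.state(); r=s["tool_rot"]
t=np.array([.4474,.2146,float(sys.argv[1])])
a=np.arctan2(r[1,1],r[0,1]); y=np.array([np.cos(a),np.sin(a),0]);z=np.array([0,0,-1.])
Rt=np.c_[np.cross(y,z),y,z]
print("t",s["time_s"],"dpos",np.round(t-s["eef_pos"],4),"twist",np.round(np.degrees(R.from_matrix(Rt@r.T).as_rotvec()),1),"yaw",np.degrees(a),"F",np.round(s["wrist_force"],1))
E
python3 err2.py .25
```

```text
time_s: 8.35
eef_pos: [0.4548, 0.1616, 0.3795]
tool_rot: [[-0.285, 0.958, 0.014], [0.957, 0.284, 0.052], [0.046, 0.028, -0.999]]
wrist_force: [-0.9, -0.2, -0.6]
width: 0.0208
t 8.35 dpos [-0.0074  0.053  -0.1295] twist [-3.   0.8 -0. ] yaw 16.495560583898154 F [-0.9 -0.2 -0.6]
```

```bash
python3 -m crank '[{"delta_pos":[-0.003,0.025,0],"twist":[-3,0.8,0]},{"delta_pos":[-0.003,0.025,0],"twist":[0,0,0]},{"delta_pos":[0,0,-0.04],"twist":[0,0,0]},{"delta_pos":[0,0,-0.05],"twist":[0,0,0]},{"delta_pos":[0,0,-0.05],"twist":[0,0,0]},{"delta_pos":[0,0,-0.02],"twist":[0,0,0]},{"delta_pos":[0,0,0],"twist":[0,0,0]}]'
python3 err2.py .2
```

```text
time_s: 9.22
eef_pos: [0.4478, 0.2097, 0.2127]
tool_rot: [[-0.281, 0.96, -0.003], [0.96, 0.281, -0.005], [-0.004, -0.004, -1.0]]
wrist_force: [0.3, 0.4, 0.1]
width: 0.0203
t 9.225 dpos [-0.0004  0.0049 -0.0127] twist [ 0.3 -0.2 -0. ] yaw 16.325703055345244 F [0.3 0.4 0.1]
```

```bash
python3 -m crank '[{"delta_pos":[0,0.005,-0.014],"twist":[0.3,-0.2,0]},{"delta_pos":[0,0,0],"twist":[0,0,0]}]'
python3 err2.py .2
python3 - <<'E'
from h import *
s=readout.state();P=s["eef_pos"];z=s["tool_rot"][:,2]
pts=[P+z*.091,P+z*.069,[.4474,.2146,.062]]
for n,b in (("scene",(300,400,80,180)),("top",(180,300,160,260)),("wrist",(220,420,130,280))):
    c=eyes.calibration(n); im=eyes.get_image(n)[:,:,::-1]
    p=proj(c,np.array(pts));print(n,np.round(p,1).tolist())
    k=700//(b[1]-b[0]) if n!="wrist" else 4
    k=min(k,5)
    o=cv2.resize(im[b[2]:b[3],b[0]:b[1]],None,fx=k,fy=k,interpolation=cv2.INTER_CUBIC)
    for q,col in zip(p,[(0,0,255),(0,255,255),(0,255,0)]):
        cv2.circle(o,(int((q[0]-b[0]+.5)*k),int((q[1]-b[2]+.5)*k)),3,col,-1)
    cv2.imwrite(f"pics/{n}5.png",o)
E
```

```text
time_s: 9.48
eef_pos: [0.4487, 0.2148, 0.199]
tool_rot: [[-0.28, 0.96, 0.003], [0.96, 0.28, 0.002], [0.001, 0.003, -1.0]]
wrist_force: [-0.2, 0.4, -0.8]
width: 0.0205
t 9.475 dpos [-0.0013 -0.0002  0.001 ] twist [-0.1  0.1 -0. ] yaw 16.26739031537092 F [-0.2  0.4 -0.8]
scene [[343.1, 131.9], [343.4, 124.6], [341.9, 146.2]]
top [[238.1, 223.0], [236.2, 221.9], [241.8, 226.0]]
wrist [[320.7, 202.4], [320.6, 210.9], [319.0, 188.7]]
```

View pics/scene5.png

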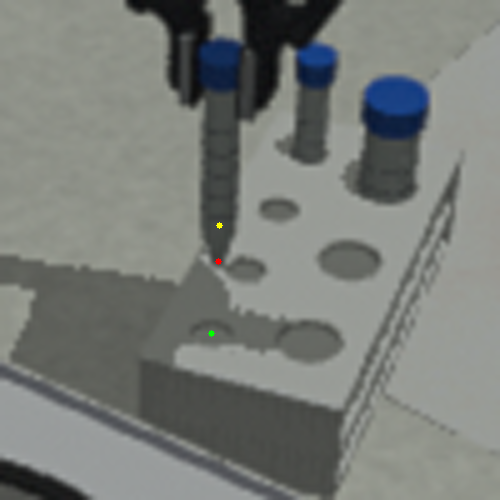

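View pics/top5.png

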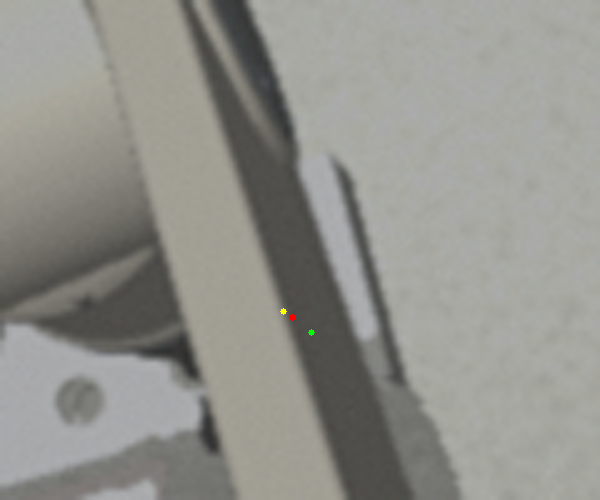

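View pics/wrist5.png

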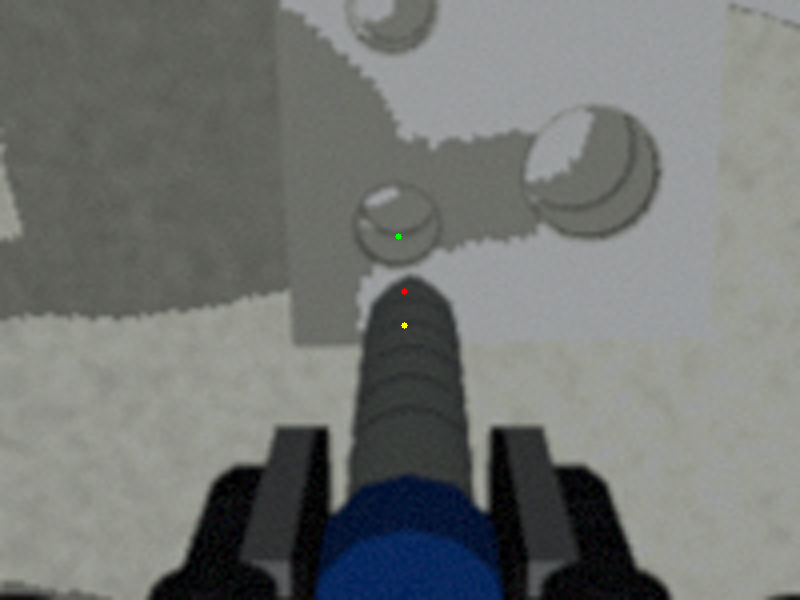

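The tube hangs straight in the grip. In the scene crop its tip is at (219,262), as predicted, above the free end hole at (211,332). I'll correct x slightly, lower to just above the hole and look again.

```bash
python3 -m crank '[{"delta_pos":[-0.0018,-0.0003,-0.015],"twist":[0,0,0]},{"delta_pos":[0,0,-0.018],"twist":[0,0,0]},{"delta_pos":[0,0,0],"twist":[0,0,0]}]'
python3 err2.py .16
cat > look.py <<'E'
from h import *
import sys
s=readout.state();P=s["eef_pos"];z=s["tool_rot"][:,2]
pts=[P+z*.091,P+z*.069,[.4474,.2146,.062]]
for n,b in (("scene",(300,400,80,180)),("wrist",(220,420,130,280))):
    c=eyes.calibration(n); im=eyes.get_image(n)[:,:,::-1]
    p=proj(c,np.array(pts)); k=5 if n=="scene" else 4
    o=cv2.resize(im[b[2]:b[3],b[0]:b[1]],None,fx=k,fy=k,interpolation=cv2.INTER_CUBIC)
    for q,col in zip(p,[(0,0,255),(0,255,255),(0,255,0)]):
        cv2.circle(o,(int((q[0]-b[0]+.5)*k),int((q[1]-b[2]+.5)*k)),3,col,-1)
    cv2.imwrite(f"pics/{n}{sys.argv[1]}.png",o)
E
python3 look.py 6
```

```text
time_s: 10.0
eef_pos: [0.4478, 0.215, 0.1663]
tool_rot: [[-0.28, 0.96, 0.006], [0.96, 0.28, 0.003], [0.001, 0.007, -1.0]]
wrist_force: [-0.2, -0.4, -0.2]
width: 0.0205
t 10.0 dpos [-0.0004 -0.0004 -0.0063] twist [-0.2  0.4 -0. ] yaw 16.286427243059627 F [-0.2 -0.4 -0.2]
```

View pics/scene6.png

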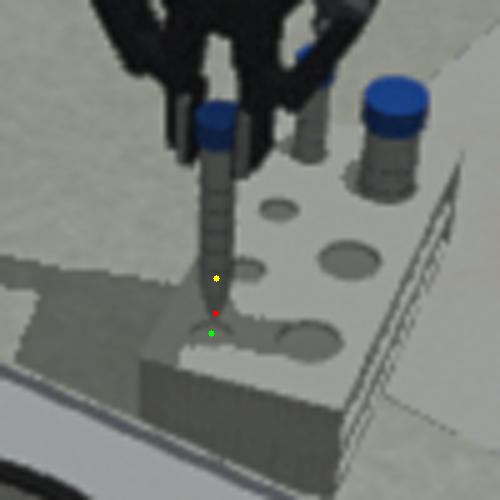

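View pics/wrist6.png

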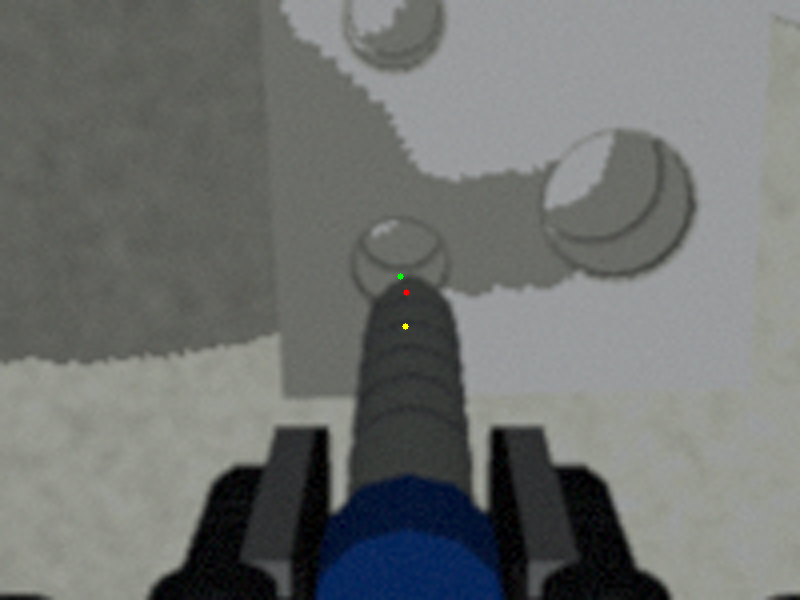

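The tip is slightly right of and below the hole centre: tip about (408,288) against hole centre (400,262) in the wrist crop, where part of the row difference is parallax. I'll shift by about (-1.5, +1.5) mm, take out the small tilt, and recheck just above the hole.

```bash
python3 -m crank '[{"delta_pos":[-0.0015,0.0015,-0.005],"twist":[-0.2,0.4,0]},{"delta_pos":[0,0,-0.004],"twist":[0,0,0]},{"delta_pos":[0,0,0],"twist":[0,0,0]}]'
python3 err2.py .16
python3 look.py 7
```

```text
time_s: 10.48
eef_pos: [0.4478, 0.2173, 0.159]
tool_rot: [[-0.28, 0.96, 0.002], [0.96, 0.28, 0.001], [0.001, 0.003, -1.0]]
wrist_force: [-0.6, -0.0, 0.5]
width: 0.0204
t 10.475 dpos [-0.0004 -0.0027  0.001 ] twist [-0.1  0.1 -0. ] yaw 16.288547582490395 F [-0.6 -0.   0.5]
```

View pics/scene7.png

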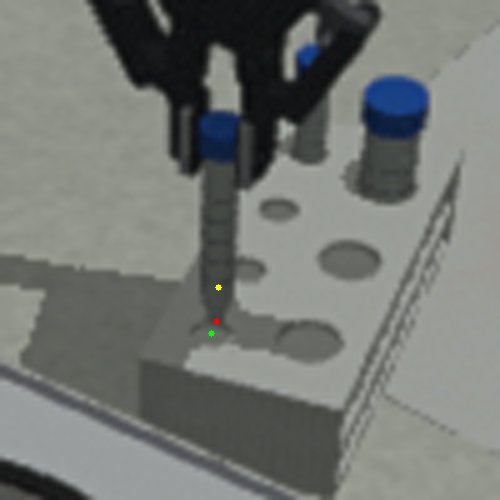

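View pics/wrist7.png

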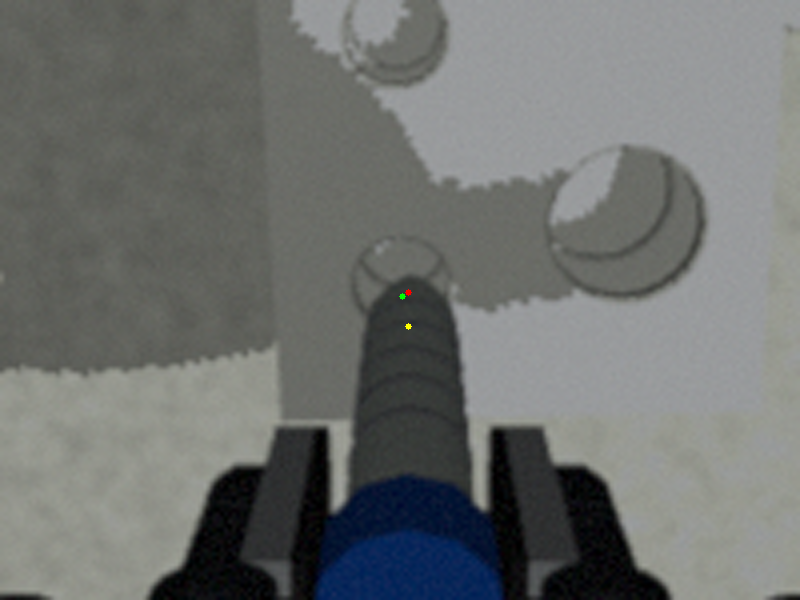

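```bash
python3 -m crank '[{"delta_pos":[-0.0013,-0.0003,-0.005],"twist":[-0.1,0.1,0]},{"delta_pos":[0,0,-0.01],"twist":[0,0,0]},{"delta_pos":[0,0,0],"twist":[0,0,0]}]'
python3 err2.py .095
python3 look.py 8
```

```text
time_s: 10.95
eef_pos: [0.4465, 0.217, 0.1433]
tool_rot: [[-0.28, 0.96, 0.001], [0.96, 0.28, -0.0], [-0.001, 0.001, -1.0]]
wrist_force: [-0.3, -0.9, -0.1]
width: 0.0206
t 10.95 dpos [ 0.0009 -0.0024 -0.0483] twist [0.  0.1 0. ] yaw 16.284093315038934 F [-0.3 -0.9 -0.1]
```

View pics/wrist8.png

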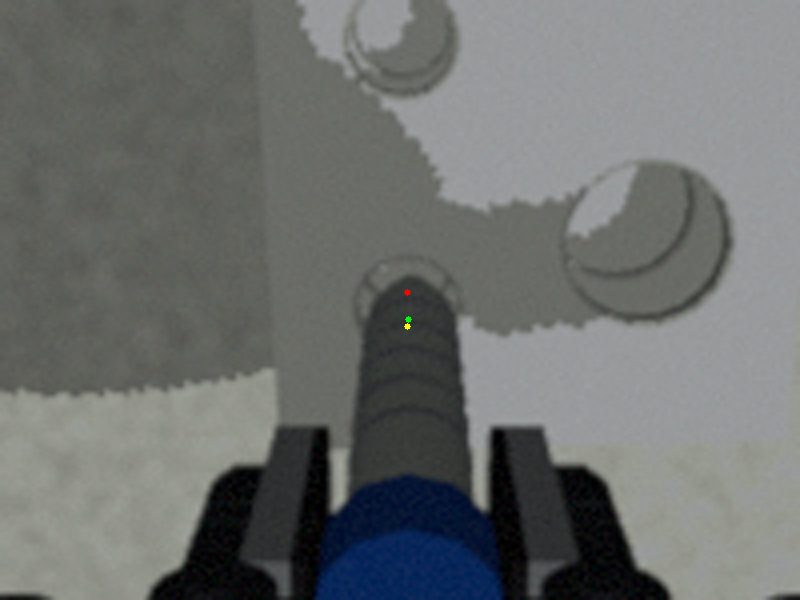

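View pics/scene8.png

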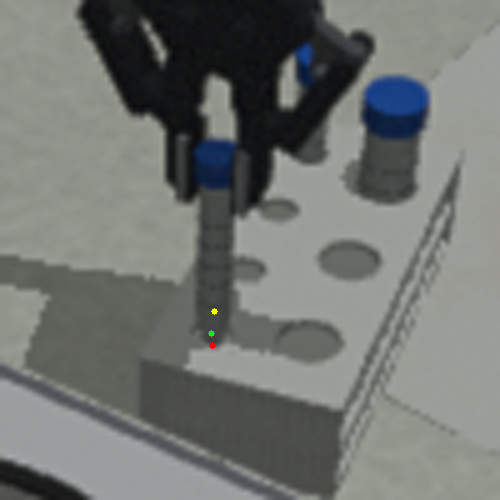

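The tip has entered the hole: in the wrist crop the rim is centred at about (408,306) and the tube axis there is at about (409,305). Lowering on.

```bash
python3 -m crank '[{"delta_pos":[0,0,-0.010],"twist":[0,0,0]},{"delta_pos":[0,0,-0.01],"twist":[0,0,0]},{"delta_pos":[0,0,0],"twist":[0,0,0]}]'
python3 err2.py .095
```

```text
time_s: 11.42
eef_pos: [0.4469, 0.2172, 0.1226]
tool_rot: [[-0.28, 0.96, 0.002], [0.96, 0.28, 0.0], [-0.0, 0.002, -1.0]]
wrist_force: [0.8, -0.3, -0.7]
width: 0.0203
t 11.425 dpos [ 0.0005 -0.0026 -0.0276] twist [-0.   0.1  0. ] yaw 16.279743897486235 F [ 0.8 -0.3 -0.7]
```

```bash
python3 -m crank '[{"delta_pos":[0,0,-0.009],"twist":[0,0.1,0]},{"delta_pos":[0,0,-0.008],"twist":[0,0,0]},{"delta_pos":[0,0,0],"twist":[0,0,0]}]'
python3 err2.py .095; python3 look.py 9
```

```text
time_s: 11.8
eef_pos: [0.4468, 0.2171, 0.1042]
tool_rot: [[-0.28, 0.96, -0.0], [0.96, 0.28, -0.0], [0.0, -0.0, -1.0]]
wrist_force: [0.6, 1.3, 0.3]
width: 0.0205
t 11.8 dpos [ 0.0006 -0.0025 -0.0092] twist [ 0. -0.  0.] yaw 16.28213325912006 F [0.6 1.3 0.3]
```

View pics/wrist9.png

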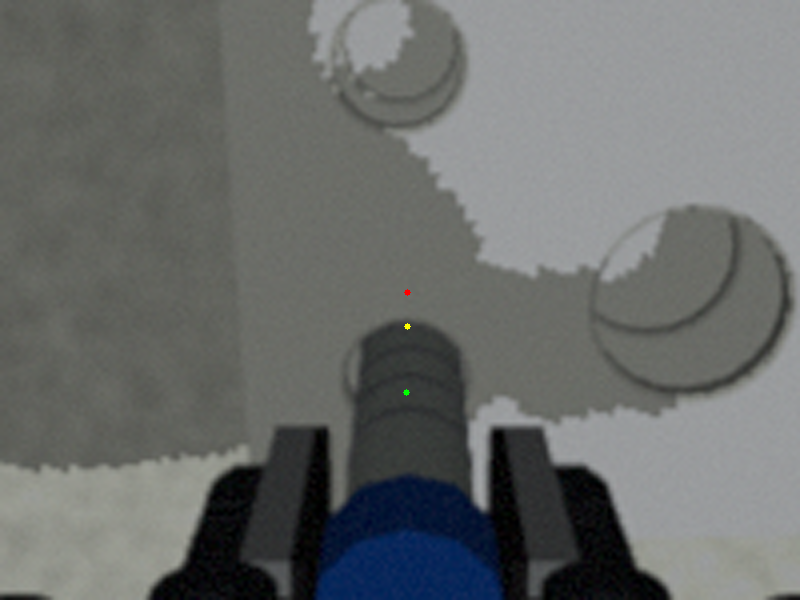

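```bash
python3 -m crank '[{"delta_pos":[-0.0006,-0.0006,-0.004],"twist":[0,0,0]},{"delta_pos":[0,0,-0.002],"twist":[0,0,0]},{"delta_pos":[0,0,0],"twist":[0,0,0]}]'
python3 err2.py .095;python3 -m crank '[{"delta_pos":[0,0,-0.002],"twist":[0,0,0]},{"delta_pos":[0,0,0],"twist":[0,0,0]}]'
python3 err2.py .095
```

```text
time_s: 12.28
eef_pos: [0.447, 0.2169, 0.0989]
tool_rot: [[-0.28, 0.96, 0.002], [0.96, 0.28, 0.001], [0.0, 0.002, -1.0]]
wrist_force: [0.8, 0.5, -0.0]
width: 0.021
t 12.275 dpos [ 0.0004 -0.0023 -0.0039] twist [-0.   0.1 -0. ] yaw 16.281588202219165 F [ 0.8  0.5 -0. ]
time_s: 12.52
eef_pos: [0.4471, 0.2169, 0.0969]
tool_rot: [[-0.28, 0.96, 0.002], [0.96, 0.28, 0.001], [0.0, 0.002, -1.0]]
wrist_force: [0.1, 0.6, -0.0]
width: 0.0206
t 12.525 dpos [ 0.0003 -0.0023 -0.0019] twist [-0.1  0.1 -0. ] yaw 16.279494425088274 F [ 0.1  0.6 -0. ]
```

```bash
for i in 1; do python3 -m crank '[{"delta_pos":[0,0,-0.0015],"twist":[0,0,0]},{"delta_pos":[0,0,0],"twist":[0,0,0]}]' | grep -E 'eef|force'; python3 -m crank '[{"delta_pos":[0,0,-0.0015],"twist":[0,0,0]},{"delta_pos":[0,0,0],"twist":[0,0,0]}]'| grep -E 'eef|force'; done
```

```text
eef_pos: [0.4473, 0.2171, 0.0956]
wrist_force: [-0.7, -0.7, 1.1]
eef_pos: [0.4483, 0.2176, 0.0956]
wrist_force: [-1.5, -1.0, 3.1]
```

```bash
python3 -m crank '[{"delta_pos":[-0.001,-0.0005,-0.003],"twist":[0,0,0]},{"delta_pos":[0,0,0],"twist":[0,0,0]}]'
python3 look.py 10
```

```text
time_s: 13.28
eef_pos: [0.4495, 0.2181, 0.0953]
tool_rot: [[-0.28, 0.96, 0.009], [0.96, 0.28, 0.004], [0.002, 0.01, -1.0]]
wrist_force: [-0.6, 0.2, -0.1]
width: 0.0205
```

View pics/scene10.png

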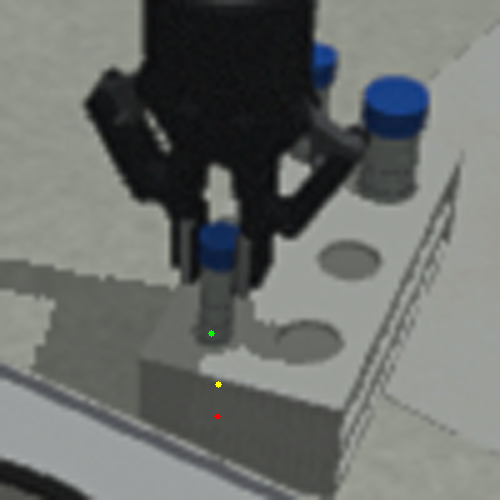

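View pics/wrist10.png

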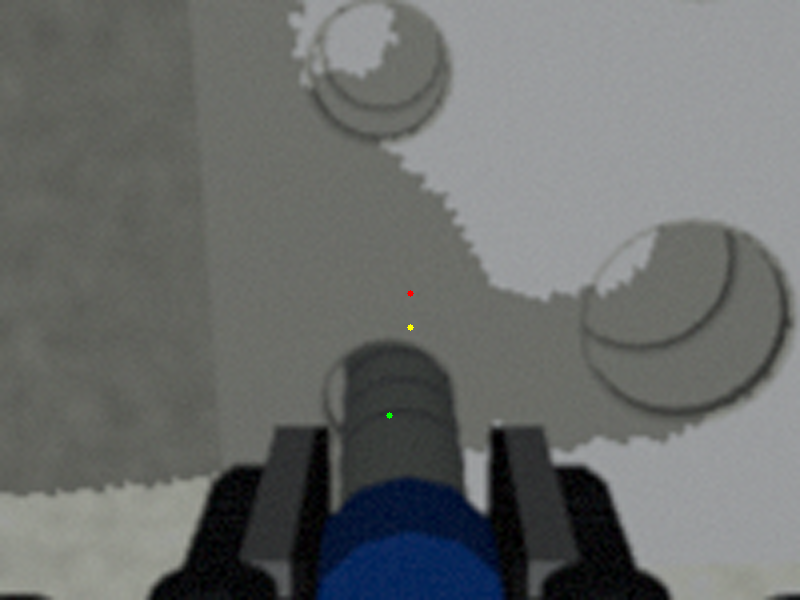

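```bash
python3 err2.py .095; python3 -c "
from h import *
s=readout.state();print(np.round(s['joint_positions'],3),np.round(s['effort'],1),s['wrist_force'],s['ft_torque'],s['width'])"
```

```text
t 13.375 dpos [-0.002  -0.0034 -0.0001] twist [-0.2  0.5 -0. ] yaw 16.28302040827899 F [ 0.9 -0.2  6.6]
[0.449 0.34  2.02  0.    0.773 0.164] [  0.1 -46.9 -22.5   0.1   0.1   0. ] [ 0.8693679  -0.21289259  6.61851893] [ 0.02385909 -0.06162624 -0.04834641] 0.020788520877812734
```

The tip has touched bottom: TCP at 95.3 mm puts it at about 4 mm, z no longer falls and Fz rises to 6.6 N. I'll take out the small sideways drift and tilt, then let go.

```bash
python3 -m crank '[{"delta_pos":[-0.002,-0.001,0],"twist":[-0.2,0.5,0]},{"delta_pos":[0,0,-0.0005],"twist":[0,0,0]},{"delta_pos":[0,0,0],"twist":[0,0,0]}]'; python3 look.py 11
```

```text
time_s: 13.75
eef_pos: [0.4482, 0.2174, 0.095]
tool_rot: [[-0.28, 0.96, 0.001], [0.96, 0.28, 0.001], [0.001, 0.001, -1.0]]
wrist_force: [0.6, 1.0, 5.7]
width: 0.0204
```

View pics/wrist11.png

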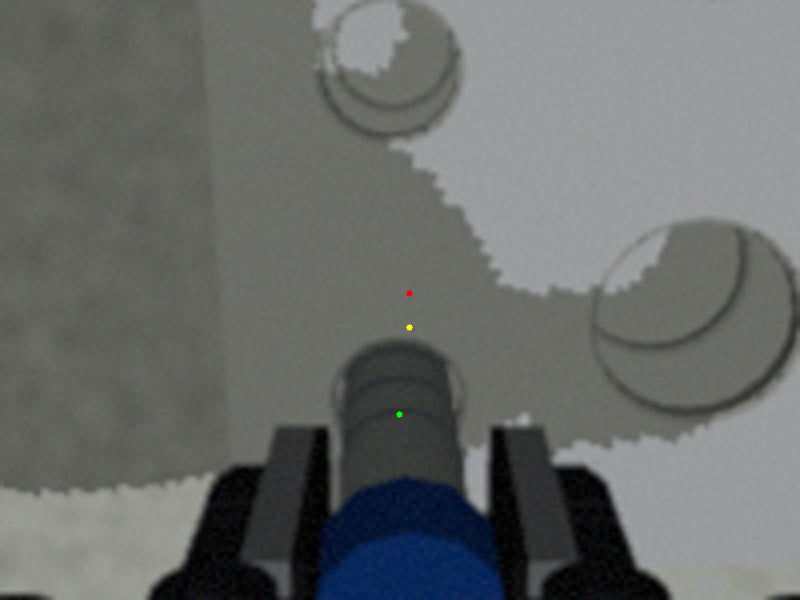

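The tube is now centred in the hole, with even gaps at crop x 340 and 455, and rests with Fz about 6 N. Releasing.

```bash
python3 -m crank '[{"delta_pos":[0,0,0],"twist":[0,0,0]},{"delta_pos":[0,0,0],"twist":[0,0,0]},{"delta_pos":[0,0,0],"twist":[0,0,0]},{"delta_pos":[0,0,0],"twist":[0,0,0]}]' 0.5; python3 look.py 12
```

```text
time_s: 14.35
eef_pos: [0.4468, 0.2168, 0.0938]
tool_rot: [[-0.28, 0.96, -0.002], [0.96, 0.28, -0.0], [0.0, -0.002, -1.0]]
wrist_force: [0.4, -0.3, 0.6]
width: 0.0426
```

View pics/wrist12.png

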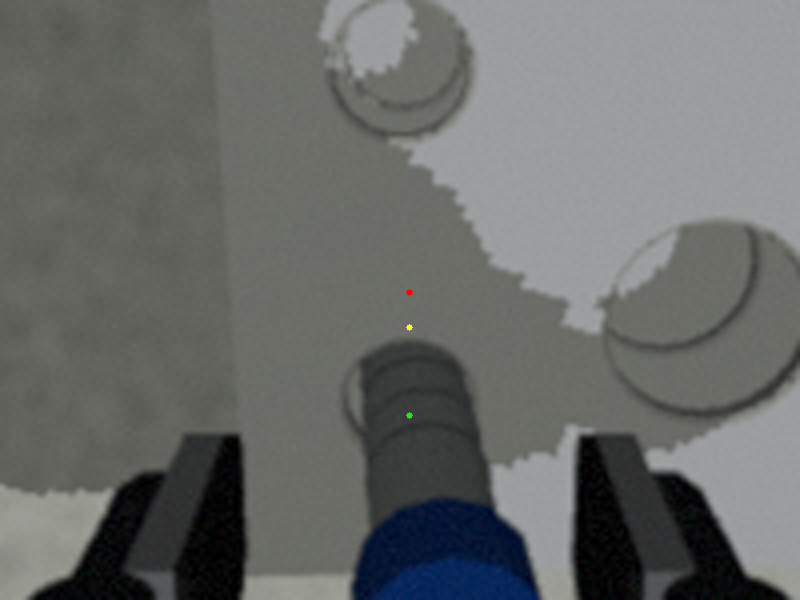

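The tube stands free and leans a little within the hole's play. Cap centre is at (445,560), clear of both fingers. Retreating upward.

```bash
python3 -m crank '[{"delta_pos":[0.001,0,0.015],"twist":[0,0,0]},{"delta_pos":[0,0,0.03],"twist":[0,0,0]},{"delta_pos":[0,0,0.05],"twist":[0,0,0]},{"delta_pos":[0,0,0.06],"twist":[0,0,0]},{"delta_pos":[-0.04,0.04,0.04],"twist":[0,0,0]},{"delta_pos":[-0.06,0.06,0.02],"twist":[0,0,0]},{"delta_pos":[-0.06,0.06,0],"twist":[0,0,0]},{"delta_pos":[0,0,0],"twist":[0,0,0]}]'
python3 - <<'E'
from h import *
for n,b,k in (("scene",(160,470,70,310),2.5),("top",(60,640,20,330),1.35)):
    im=eyes.get_image(n)[:,:,::-1]
    cv2.imwrite(f"pics/{n}13.png",cv2.resize(im[b[2]:b[3],b[0]:b[1]],None,fx=k,fy=k,interpolation=cv2.INTER_CUBIC))
    if n=="scene": cv2.imwrite("pics/s13z.png",cv2.resize(im[80:180,310:410],None,fx=6,fy=6,interpolation=cv2.INTER_CUBIC))
E
```

```text
time_s: 15.45
eef_pos: [0.3211, 0.3422, 0.3119]
tool_rot: [[-0.278, 0.961, 0.004], [0.961, 0.278, 0.007], [0.006, 0.006, -1.0]]
wrist_force: [-0.5, -0.5, 1.0]
width: 0.0426
```

View pics/scene13.png

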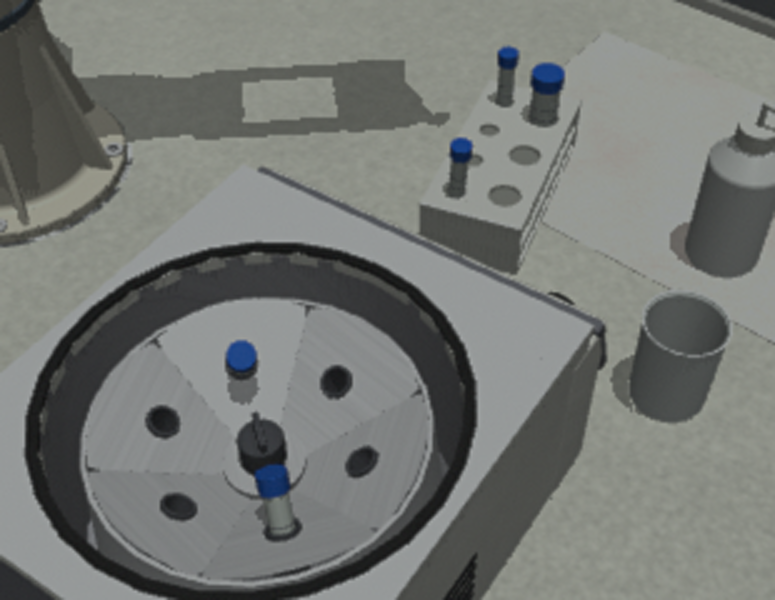

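View pics/top13.png

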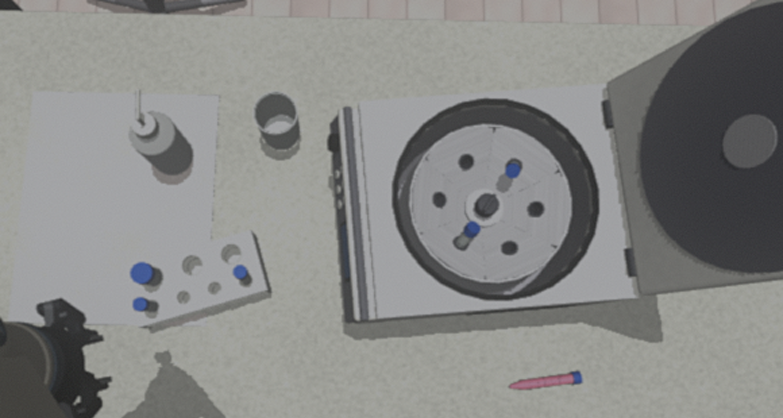

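View pics/s13z.png

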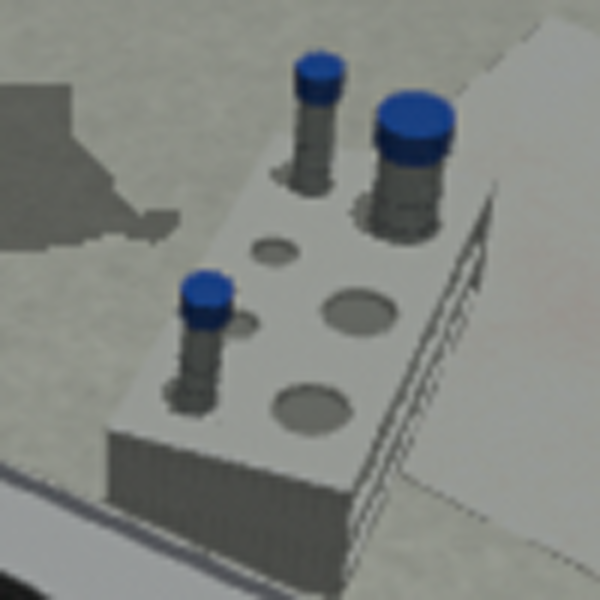

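The tube stands in the end hole (crop (205,345)). About as much of it shows above the rack as of rack_tube_15, roughly 125 px each. The rotor keeps its facing pair, and the beaker, bottle and pink tube are where they were.

```bash
python3 -c "
from bench import readout,eyes,bot
print(readout.state()['time_s'],bot.close_job())"
```

```text
the job is handed in; nothing more can be done
15.55 None
```

I took the odd tube out of the rotor, stood it in the free 20 mm end hole of the rack (x = +78 mm in the rack's frame) and handed the job in at 15.6 s.

- **Which tube:** it was the one on the panel side, about 85° in the world frame, facing an empty pocket. I drew it out along its pocket before turning it upright.
- **Bottoming:** before I let go, the descent stopped with the tip at about 4 mm by my estimate, and the upward force rose to about 6 N.
- **Last images:** the tube stands free and shows about as much above the rack as the 15 mL tube already there. The two remaining rotor tubes face each other. The rack tubes, beaker, bottle and pink look-alike look undisturbed.

**Disagreements:**
- The first press on the floor pushed the arm about 2 mm sideways, which I corrected before letting go.
- Positions from the wrist camera differed from the fixed cameras' by about 2–3 mm, so I lined up the tube and hole within the wrist picture.
- Once released, the tube leaned slightly within the play of its hole.

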